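# Clip the snap hook onto the anchor eye and tug-test it

## Task

Pick up the snap hook and clip it onto the right-hand leg of the yellow anchor eye: press its red sprung gate sideways against the leg until the leg is inside. Then draw the hook back so that the leg slides into the hook's bow and the gate snaps shut behind it, and test it with a steady pull of about 10 N for about a second, never straining the eye with more than 25 N. Leave it lying clipped on the eye with the gate shut, and do not disturb the other things on the bench.

Things in the scene. Friction and masses are not known exactly. Their poses are not given: they have to be found in the camera images.
- snap_hook: Loose snap hook lying flat, 12 mm thick aluminium bar, 171 x 56 mm, 0.14 to 0.24 kg. Origin on its underside, mid width, level with the gate's hinge; +x along the hook to the closed bow, -x to the tail, +y to the gate side, z up. Spine bar at y = -22 mm; inside 32 mm wide; bow a half circle, bar centre line radius 22 mm about x = 62, y = 0, its end (nose) coming back at y = 22 to x = 50 mm.
- shank (a point): Middle of the hook's blue flat shank, the place to grip: x = -40, y = 0, z = 6.5 mm in the hook's frame (axes as the hook's). The shank is 24 mm wide in y, 13 mm thick and reaches from x = -62 to -18 mm; a small strap ring follows it to x = -81 mm.
- gate_press (a point): On the shut gate's centre line, x = 33, y = 22, z = 6.5 mm in the hook's frame: press the leg against the gate here, within 7 mm either way along x. The leg has passed the nose when its axis stands at y = 0 to 10 mm of the hook; the gate then leans on it at about 0.55 rad and does not shut until the leg slides towards the bow, beyond about x = 55 mm.
- bow_seat (a point): Where the axis of the 9 mm leg lies when fully seated in the bow: x = 73, y = 0, z = 6.5 mm in the hook's frame. Pulling the hook towards its tail loads the bow against the leg here; measured poses are too coarse to set that pull, so feel it.
- gate (a joint): Angle of the hook's red sprung gate, rad: 0 = shut on its stop, growing as it swings inward to the spine, 0.80 at most. Red bar 9 mm thick, hinged at x = 0, y = 22 mm of the hook, 51 mm long, its tip at the nose. A spring shuts it: pressed at gate_press it yields from about 1.5 N, 4 N when fully in; much stiffer near the hinge. It cannot swing outward.
- anchor_eye: Base plate of the eye, dark steel, 72 x 130 x 6 mm, fixed; origin at the centre of its underside, x level and away from the robot, y to the left, z up. On it stands a rigid yellow inverted U of 9 mm bar, 89 mm wide over its upright legs (at y = -40 and +40 mm), 78 mm tall, plane across x. The U is clamped tight somewhere along two slots: up to 7 mm either way in x, not given in the poses.
- right_slot (a point): Middle of the right-hand leg's slot (at y = -40 mm of the plate), taken 30 mm above the bench; axes as the plate's. The leg's axis stands up to 7 mm before or behind this point along x, and is exact in y. Legs are clear from 11 to 55 mm above the bench. The eye hardly gives: force rises by several N per mm of pull, so find the seat by feel.
- magnet_square: Bystander, loose: red arrow-shaped welding magnet 85 x 100 x 18 mm; origin at the centre of its underside.
- bearing: Bystander, loose: steel ball bearing, 47 mm across, 14 mm thick; origin at the centre of its underside.
- bolt_m12: Bystander, loose: dark M12 bolt, 68 mm long; origin at the centre of its underside.
Mind the look-alikes: they are no part of the job. Of the things that look like the snap_hook, the larger one is meant.

How it is judged:
By the outcome, as a careful person would: the job done as asked, in the order asked, and still so for the second after the job is handed in, with the robot touching nothing.
It also fails if it takes over 56 s, if anything falls off the work surface, if the arm or the gripper's body presses on something with over 40 N, if the wrist force passes 120 N, or if a joint passes its speed limit or range.

## Robot

A 6-joint arm with a two-finger parallel gripper is mounted at the origin on a cart in front of the work surface, level with it; the furniture and walls round the work are solid. World frame = base frame: x ahead of the robot, y to its left, z up, the work surface at z = 0. Lengths are in mm, angles in degrees, forces in N, time in s.
With the tool pointing down it reaches from about 300 to 850 mm from the base axis. Payload 4.2 kg.
Tool frame: the origin (TCP) lies midway between the tips of the shut fingers; the grasp point (between the pads) lies 19 mm behind it; z points along the fingers, y is the line along which they close (so a half turn about z gives the same grasp; the last joint's range is limited). The gripper opens to 91 mm and grips with 3 to 60 N. Pads are 32 mm wide; open, the fingers measure 118 mm over their backs; the gripper's body (76 mm by 178 mm) begins 60 mm behind the grasp point.
Start: joints at [-70.989, 18.312, 89.639, -0, 72.044, -1.146], TCP at [198.142, -539.799, 213.976] pointing down, gripper open.
Joint ranges: [-177.97, 177.97], [-48.28, 115.42], [12.27, 149.76], [-77.06, 257.06], [2.81, 150.46], [-146.56, 146.56]. Speed limits (degrees/s): [147.25, 147.25, 180, 180, 180, 180].

## Interface

Orientations are given as [roll, pitch, yaw] about the fixed x, y, z axes, in that order (R = Rz(yaw) Ry(pitch) Rx(roll)).
In Python, from workcell import env gives the robot as it stands.
- The arm moves only by the shell command python3 -m jog 'ROWS' [FORCE]. ROWS is a JSON object of lists of equal length, an entry for each row: "jaw": the finger opening in mm, from 0 to 91.2; "slide": the shift along the tool's x, y, z in units of 30 mm (1.0 is 30 mm), a list of three; "spin": the turn about the tool's z in units of 8 degrees (1.0 is 8 degrees). In form: {"jaw": [jaw, ...], "slide": [[dx, dy, dz], ...], "spin": [spin, ...]}. A call has 1 to 10 rows; each row shifts and turns the commanded pose from where the row before left it, along the tool's axes as they then stand; what a row does not reach is not made up. A row lasts 1/10 s, in which the tool goes at most 50 mm and 8.59 degrees, less where a joint would pass 70% of its speed; a pose out of reach is approached as far as the arm can. A call is refused whole if a number of a shift passes 1 or a number of a turn 1, either way. A call with a gripper value outside its range is refused whole. The fingers move at their own pace and stop on an object; FORCE is the grip in N (left out, the last holds). Time passes only in rows, so rows that do not move let the fingers close. It gives the time, the measured TCP pose, the force, the opening and the grip force at its end, in the units of the state.
- env.state(): the state, without advancing time (a new reading comes with each control period).
- env.grab_frame(name): name is "scene" or "top"; returns the picture (384x512x3 uint8, red, green, blue); there is no depth.
- env.camera_model(name): a dict with "fx", "fy", "cx", "cy" (pixels), "D" ([k1, k2, p1, p2, k3] as OpenCV has them; the pictures are not rectified), "camera_from_world" (4x4, takes a point from world to camera coordinates). Camera axes: x right, y up, looking along -z (the intrinsics and any distortion apply to the point x, -y, -z); pixel columns grow to the right and rows downward; lengths in mm; the calibration is good to about 2 mm. A picture is of the moment at which its call begins. camera_model takes no time and is no camera call.
- env.job_done(): hands the job in; it is judged then, once.
The state is a dict: "time_s": time; "qpos": joint angles; "qvel": joint speeds; "effort": joint torques, N m; "ee_pos": TCP position; "ee_rot": TCP orientation; "force": force on the tool from outside, world axes, zero at the start; "torque": the same for the moment, N m; "gripper_width": finger opening in mm; "gripper_force": force on a finger pad.
Only numpy, scipy, OpenCV 4.12 (cv2) and the standard library are available. Lean on these libraries where they do the work, as an engineer would, in place of code of your own. Each camera call takes 0.05 s, during which the arm holds its last target. There are 200 camera calls.

## Working session

There is one attempt and no reset: what is moved stays moved. The work goes in short steps, Python scripts to look and compute and a shell command to move; the robot and the scene stay as the last step left them, time stands still between calls to the robot, and variables do not carry over. Pictures are saved under pics/ and viewed, at most 11 in all, crops included, and the job is handed in when it is done.

```bash
mkdir -p pics; ls
python3 - <<'E'
from workcell import env
import cv2
for n in("scene","top"):
    cv2.imwrite(f"pics/{n}0.png",cv2.cvtColor(env.grab_frame(n),cv2.COLOR_RGB2BGR)); print(env.camera_model(n))
s=env.state();print(s)
E
```

```text
pics
{'fx': 407.66821209416145, 'fy': 407.66821209416145, 'cx': 252.80648483375492, 'cy': 186.11527974681724, 'D': array([-0.14360765,  0.        ,  0.        ,  0.        ,  0.        ]), 'camera_from_world': array([[-6.83258266e-01, -7.29999642e-01, -1.60830488e-02,
         5.47028158e+02],
       [ 3.72424432e-01, -3.67355031e-01,  8.52261887e-01,
        -1.33061407e+02],
       [-6.28059061e-01,  5.76325259e-01,  5.22868063e-01,
        -7.47830952e+02],
       [ 0.00000000e+00,  0.00000000e+00,  0.00000000e+00,
         1.00000000e+00]])}
{'fx': 370.9835715415536, 'fy': 370.9835715415536, 'cx': 255.3387467433496, 'cy': 190.89003102830802, 'D': array([0.00198332, 0.        , 0.        , 0.        , 0.        ]), 'camera_from_world': array([[ 2.94557820e-02, -9.99548859e-01, -5.86818765e-03,
         2.94819800e+02],
       [ 9.74049182e-01,  2.73853081e-02,  2.24673619e-01,
        -4.98748826e+02],
       [-2.24411558e-01, -1.23338405e-02,  9.74416404e-01,
        -7.76863251e+02],
       [ 0.00000000e+00,  0.00000000e+00,  0.00000000e+00,
         1.00000000e+00]])}
{'time_s': 0.1, 'qpos': array([-7.09903499e+01,  1.83474531e+01,  8.97004998e+01,  3.39282175e-04,
        7.20448664e+01, -1.14555098e+00]), 'qvel': array([ 0.08101617, -0.10405916, -0.11186805, -0.0388764 ,  0.01389417,
        0.00394646]), 'effort': array([-1.00742116e-03, -4.13338673e+01, -2.32512420e+01,  7.28487060e-02,
        4.22052224e-02, -6.26802171e-05]), 'ee_pos': array([ 197.97815353, -539.34447078,  213.20228576]), 'ee_rot': array([-1.79907206e+02, -2.17819436e-03,  2.01550945e+01]), 'force': array([-0.39787208,  0.33557723,  0.09110303]), 'torque': array([ 0.00516923, -0.0040991 , -0.01276001]), 'gripper_force': 0.0, 'gripper_width': 91.47938341941456}
```

View pics/top0.png

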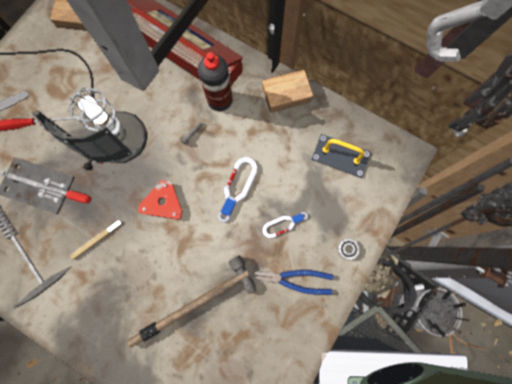

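View pics/scene0.png

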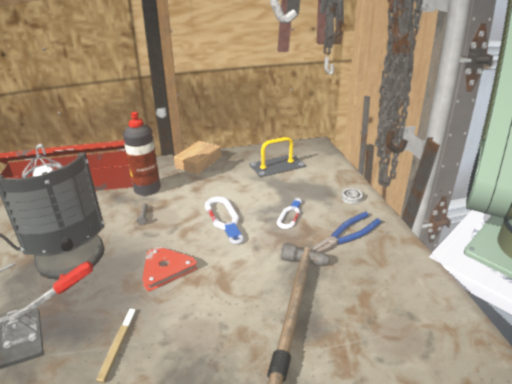

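The top picture shows snap-hook look-alikes: the large one at (238,188) and a small one at (286,224). The hooks on the right wall, at (470,30), are out of the work area. The larger one at (238,188) is the target, and the anchor eye is at (342,155). The scene picture agrees: large hook at (225,220), small one at (290,213), eye at (278,157). I'll check this in a close crop.

```bash
cat > h.py <<'E'
from workcell import env
import cv2,numpy as np
def ray(n,u,v,z):
    c=env.camera_model(n);K=np.array([[c['fx'],0,c['cx']],[0,c['fy'],c['cy']],[0,0,1]])
    p=cv2.undistortPoints(np.array([[[u,v]]],float),K,np.array(c['D']))[0,0]
    T=c['camera_from_world'];R=T[:3,:3];o=-R.T@T[:3,3];d=R.T@np.array([p[0],-p[1],-1])
    return o+d*(z-o[2])/d[2]
def proj(n,P):
    c=env.camera_model(n);K=np.array([[c['fx'],0,c['cx']],[0,c['fy'],c['cy']],[0,0,1]])
    T=c['camera_from_world'];q=(T[:3,:3]@np.atleast_2d(P).T).T+T[:3,3];q=q*[1,-1,-1]
    return cv2.projectPoints(q,np.zeros(3),np.zeros(3),K,np.array(c['D']))[0][:,0]
def crop(n,x0,y0,x1,y1,k,f,img=None,grid=10):
    im=env.grab_frame(n) if img is None else img
    im=cv2.cvtColor(im,cv2.COLOR_RGB2BGR)[y0:y1,x0:x1]
    im=cv2.resize(im,None,fx=k,fy=k,interpolation=cv2.INTER_CUBIC)
    for u in range(-(-x0//grid)*grid,x1,grid):
        X=int((u+.5-x0)*k);cv2.line(im,(X,0),(X,6),(255,0,255),1)
        if u%20==0:cv2.putText(im,str(u),(X-10,18),0,.4,(255,0,255),1)
    for v in range(-(-y0//grid)*grid,y1,grid):
        Y=int((v+.5-y0)*k);cv2.line(im,(0,Y),(6,Y),(255,0,255),1)
        if v%20==0:cv2.putText(im,str(v),(8,Y+4),0,.4,(255,0,255),1)
    cv2.imwrite(f,im)
E
python3 - <<'E'
from h import *
crop("top",210,125,380,245,4.7,"pics/c1.png")
E
```

```text
(no output)
```

View pics/c1.png

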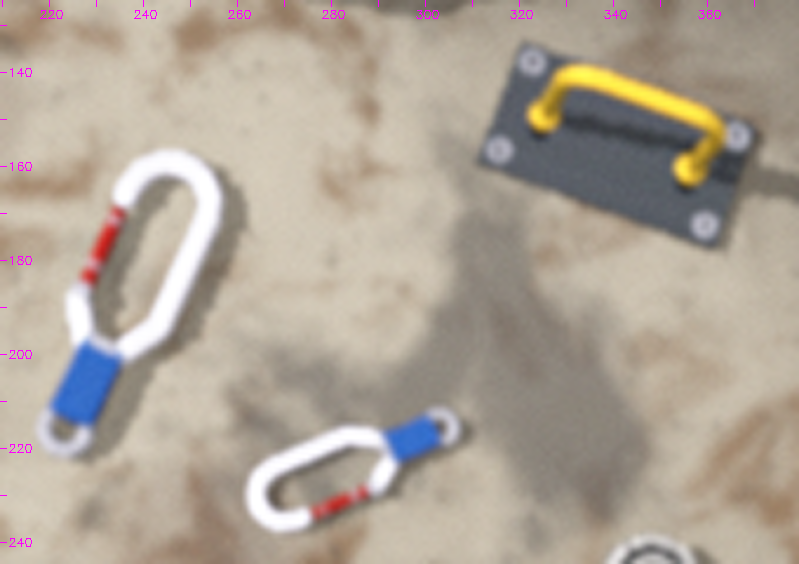

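The crop confirms the choice. The large hook's shank is centred near px (228,206), its bow tip is near (246,157), and the red gate is on its left (+y) side. The small hook is at (284,225). The eye's right-hand foot is near (356,162). Next I fit poses to the landmarks.

```bash
cat > fit.py <<'E'
from h import *
from scipy.optimize import least_squares
def px(d): return np.array(d,float)/4.7+[210,125]-.5
def fit(n,local,pix,x0):
    local=np.array(local,float)
    f=lambda p:(proj(n,place(p,local))-pix).ravel()
    r=least_squares(f,x0,x_scale=[100,100,1],loss='soft_l1');return r.x,np.abs(r.fun).reshape(-1)
def place(p,l):
    l=np.atleast_2d(np.array(l,float));c,s=np.cos(p[2]),np.sin(p[2])
    return np.c_[p[0]+c*l[:,0]-s*l[:,1],p[1]+s*l[:,0]+c*l[:,1],l[:,2]]
E
python3 - <<'E'
from fit import *
# hook: shank corners (top), ring end, bow outer tip
L=[(-18,12,13),(-18,-12,13),(-62,12,13),(-62,-12,13)]
P=px([(85,342),(122,352),(52,410),(90,426)])
a=ray("top",228,206,13);print("shank px",a)
h,r=fit("top",L,P,[a[0]+36,a[1]-17,-.4]);print("hook",h[:2],np.degrees(h[2]),r.round(1))
E1=[(36,65,6),(36,-65,6),(-36,-65,6),(-36,65,6)]
Q=px([(525,42),(760,122),(724,249),(477,160)])
b=ray("top",340,157,6)
e,r=fit("top",E1,Q,[b[0],b[1],-.3]);print("eye",e[:2],np.degrees(e[2]),r.round(1))
for d in [(688,172),(542,116)]:
    u=px(d);w=ray("top",*u,9);c,s=np.cos(e[2]),np.sin(e[2]);d=w[:2]-e[:2];print("foot local",c*d[0]+s*d[1],-s*d[0]+c*d[1])
np.save("h.npy",h);np.save("e.npy",e)
im=env.grab_frame("top");S=env.grab_frame("scene")
def hook(t):
    return [(62+22*np.sin(t_),22*np.cos(t_),6) for t_ in np.linspace(0,np.pi,15)]+[(50,22,6),(33,22,6),(0,22,6),(-18,0,6),(-40,0,6),(-80,0,6),(0,-22,6),(30,-22,6)]
def draw(n,im,pts,col):
    for q in proj(n,pts):
        u,v=q+.5
        O[n].append((u,v,col))
O={"top":[],"scene":[]}
for n in O:
    draw(n,im,place(h,hook(0)),(0,160,0))
    for x in(-7,0,7):
        for z in(6,74): draw(n,im,place(e,[(x,-40,z),(x,40,z)]),(255,0,0) if x else (0,255,255))
    draw(n,im,place(e,E1),(255,128,0))
def pic(n,img,x0,y0,x1,y1,k):
    c=cv2.resize(cv2.cvtColor(img,cv2.COLOR_RGB2BGR)[y0:y1,x0:x1],None,fx=k,fy=k,interpolation=cv2.INTER_CUBIC)
    for u,v,col in O[n]: cv2.circle(c,(int((u-x0)*k),int((v-y0)*k)),2,col,-1)
    return c
A=pic("top",im,215,130,375,222,4.9);B=pic("scene",S,195,130,311,250-70+0,4.9) 
A2=pic("scene",S,195,130,315,245,2.0)
# stack: top overlay with scene overlay
B=pic("scene",S,195,133,315,247,2.2)
W=max(A.shape[1],B.shape[1]);out=np.zeros((A.shape[0],W,3),np.uint8);out[:,:A.shape[1]]=A
cv2.imwrite("pics/o1.png",out);cv2.imwrite("pics/o2.png",pic("scene",S,195,133,315,247,5))
E
```

```text
shank px [462.07402398 372.8175339   13.        ]
hook [500.17227466 357.95615706] -21.533937915315764 [0.3 2.  1.1 0.2 1.  0.4 0.3 1. ]
eye [598.25961077 101.67517377] -19.043824685700596 [0.2 0.4 0.3 0.2 0.7 0.3 0.6 0.5]
foot local -4.247051594039956 -36.901891366458564
foot local -1.8077616949266488 43.07850564224132
```

View pics/o1.png

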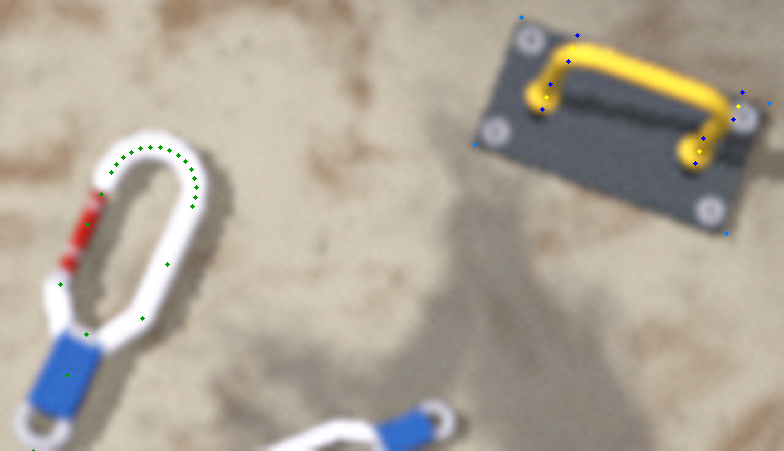

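View pics/o2.png

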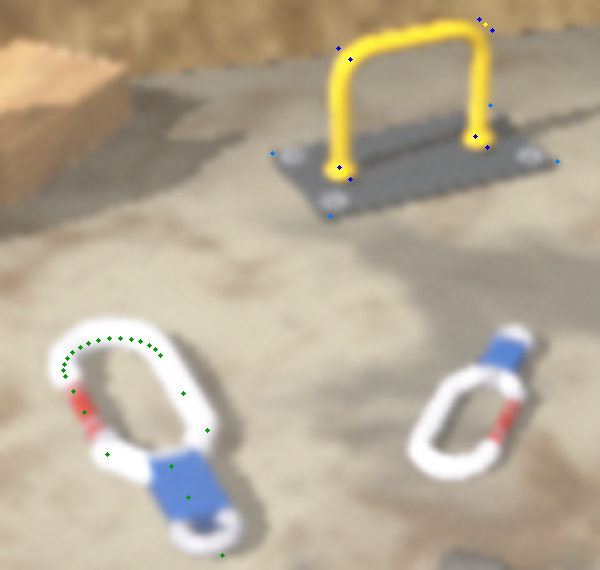

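Both overlays match to about 1 px, or 2 mm. The hook wants about +2 mm along its own x, and the leg's axis sits roughly 0 to +4 mm along x in its slot. In the tool axes at yaw 20°, the travel to the hook is about (564, -764) mm.

```bash
R='{"jaw":[91,91,91,91,91,91,91,91,91,91],"slide":[[0.63,-0.85,0],[0.63,-0.85,0],[0.63,-0.85,0],[0.63,-0.85,0],[0.63,-0.85,0],[0.63,-0.85,0],[0.63,-0.85,0],[0.63,-0.85,0],[0.63,-0.85,0],[0.63,-0.85,0]],"spin":[0,0,0,0,0,0,0,0,0,0]}'; unset R
python3 -m jog '{"jaw":[91,91,91,91,91,91,91,91,91,91],"slide":[[0.63,-0.85,0],[0.63,-0.85,0],[0.63,-0.85,0],[0.63,-0.85,0],[0.63,-0.85,0],[0.63,-0.85,0],[0.63,-0.85,0],[0.63,-0.85,0],[0.63,-0.85,0],[0.63,-0.85,0]],"spin":[0,0,0,0,0,0,0,0,0,0]}'
python3 -m jog '{"jaw":[91,91,91,91,91,91,91,91,91,91],"slide":[[0.63,-0.85,0],[0.63,-0.85,0],[0.63,-0.85,0],[0.63,-0.85,0],[0.63,-0.85,0],[0.63,-0.85,0],[0.63,-0.85,0],[0.63,-0.85,0],[0.63,-0.85,0],[0.63,-0.85,0]],"spin":[0,0,0,0,0,0,0,0,0,0]}'
python3 -m jog '{"jaw":[91,91,91,91,91,91,91,91,91,91],"slide":[[0.63,-0.85,0],[0.63,-0.85,0],[0.63,-0.85,0],[0.63,-0.85,0],[0.63,-0.85,0],[0.63,-0.85,0],[0.63,-0.85,0],[0.63,-0.85,0],[0.63,-0.85,0],[0.5,-0.6,0]],"spin":[0,0,0,0,0,0,0,0,0,0]}'
```

```text
time_s: 1.25
ee_pos: [287.8, -234.0, 214.0]
ee_rot: [180.0, -0.0, 20.1]
force: [0.2, -0.4, -0.1]
gripper_width: 90.9
gripper_force: 0.0
time_s: 2.25
ee_pos: [377.4, 70.6, 214.0]
ee_rot: [180.0, -0.0, 20.2]
force: [-0.4, 0.1, 0.6]
gripper_width: 90.8
gripper_force: 0.0
time_s: 3.25
ee_pos: [465.9, 367.2, 213.6]
ee_rot: [-180.0, 0.0, 20.2]
force: [0.8, -0.3, 0.1]
gripper_width: 91.1
gripper_force: 0.0
```

```bash
python3 -m jog '{"jaw":[91,91,91,91,91,91,91,91,91],"slide":[[0,0,0],[0,0,0],[0,0,0],[0,0,0],[0,0,0],[0,0,0],[0,0,0],[0,0,0],[0,0,0]],"spin":[-1,-1,-1,-1,-1,-1,-1,-1,-1]}'
python3 -m jog '{"jaw":[91,91,91,91,91,91,91,91,91,91],"slide":[[0,0,0],[0,0,0],[0,0,0],[0,0,0],[0,0,0],[0,0,0],[0,0,0],[0,0,0],[0,0,0],[0,0,0]],"spin":[-1,-1,-1,-1,-1,-1,-1,-1,-0.1,0]}'
cat > to.py <<'E'
from fit import *
def tool(dx,yaw=None):  # delta in tool axes/units to bring TCP to world xyz
    s=env.state();y=np.radians(s['ee_rot'][2]);d=np.array(dx)-s['ee_pos']
    t=np.array([np.cos(y)*d[0]+np.sin(y)*d[1],np.sin(y)*d[0]-np.cos(y)*d[1],-d[2]])
    print("t",s['time_s'],"pose",s['ee_pos'].round(1),s['ee_rot'].round(2),"F",s['force'].round(2),"target",np.round(dx,1),"mm",t.round(1),"units",(t/30).round(3))
    if yaw is not None: print("spin units",round(-(yaw-s['ee_rot'][2])/8,3))
E
python3 - <<'E'
from to import *
h=np.load("h.npy");p=place(h,(-38,0,2))[0];tool(p,180+np.degrees(h[2])-.7)
E
```

```text
time_s: 4.15
ee_pos: [465.6, 365.3, 213.7]
ee_rot: [-180.0, 0.0, 92.5]
force: [1.1, 0.1, 0.3]
gripper_width: 91.2
gripper_force: 0.0
time_s: 5.15
ee_pos: [465.7, 365.3, 213.8]
ee_rot: [-180.0, -0.0, 156.8]
force: [-0.2, 0.9, -0.9]
gripper_width: 91.0
gripper_force: 0.0
t 5.15 pose [465.7 365.3 213.8] [-179.99   -0.    156.82] F [-0.25  0.86 -0.9 ] target [464.8 371.9   2. ] mm [  3.4   5.7 211.8] units [0.113 0.19  7.061]
spin units -0.119
```

```bash
python3 -m jog '{"jaw":[70,70,70,70,70,70,70,70,70,70],"slide":[[0.11,0.19,0],[0,0,1],[0,0,1],[0,0,1],[0,0,1],[0,0,1],[0,0,0.7],[0,0,0.5],[0,0,0.3],[0,0,0]],"spin":[-0.12,0,0,0,0,0,0,0,0,0]}'
python3 - <<'E'
from to import *
h=np.load("h.npy");p=place(h,(-38,0,3))[0];tool(p,180+np.degrees(h[2])-.7)
c=np.hstack([cv2.resize(env.grab_frame("top")[140:240,190:290],None,fx=4,fy=4,interpolation=2),cv2.resize(env.grab_frame("scene")[160:260,180:280],None,fx=4,fy=4,interpolation=2)])
cv2.imwrite("pics/g.png",c[:,:,::-1])
E
```

```text
time_s: 6.15
ee_pos: [464.3, 371.7, 17.8]
ee_rot: [-179.9, -0.1, 157.9]
force: [0.4, -0.0, -0.7]
gripper_width: 70.1
gripper_force: 0.0
t 6.15 pose [464.3 371.7  17.8] [-1.7988e+02 -7.0000e-02  1.5790e+02] F [ 0.43 -0.04 -0.68] target [464.8 371.9   3. ] mm [-0.4  0.3 14.8] units [-0.013  0.012  0.492]
spin units 0.017
```

View pics/g.png

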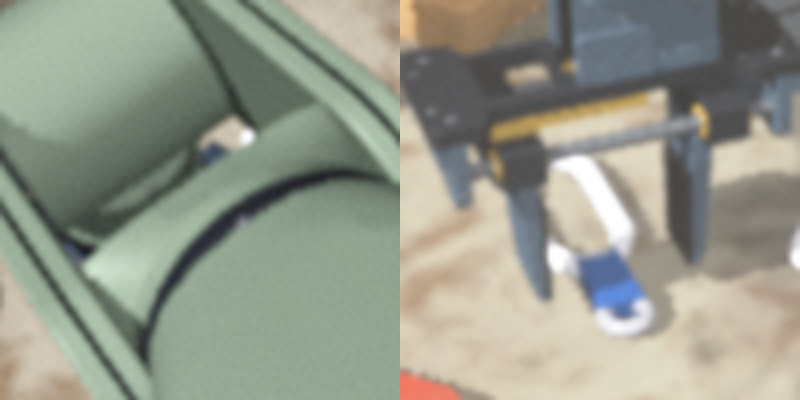

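The scene view shows the fingers straddling the shank: tips at (540,295) and (697,262), blue shank at (612,282). The top view is blocked by the arm. I'll go down and grip.

```bash
python3 -m jog '{"jaw":[70,70,70,40,20,10,10,10,10],"slide":[[0,0,0.25],[0,0,0.23],[0,0,0],[0,0,0],[0,0,0],[0,0,0],[0,0,0],[0,0,0],[0,0,0]],"spin":[0,0,0,0,0,0,0,0,0]}' 20
python3 -m jog '{"jaw":[10,10,10,10,10],"slide":[[0,0,0],[0,0,0],[0,0,0],[0,0,0],[0,0,0]],"spin":[0,0,0,0,0]}' 55
```

```text
time_s: 7.15
ee_pos: [465.2, 372.0, 4.7]
ee_rot: [180.0, 0.0, 157.9]
force: [0.5, -0.4, 0.8]
gripper_width: 25.8
gripper_force: 16.2
time_s: 7.65
ee_pos: [465.1, 372.0, 4.7]
ee_rot: [180.0, 0.0, 157.9]
force: [0.2, 1.0, 3.1]
gripper_width: 23.8
gripper_force: 56.0
```

Gripped at 23.8 mm, which matches the 24 mm shank. I'll lift and compute the transfer.

```bash
python3 -m jog '{"jaw":[10,10,10,10,10,10],"slide":[[0,0,-0.5],[0,0,-0.9],[0,0,-0.9],[0,0,-0.9],[0,0,-0.7],[0,0,0]],"spin":[0,0,0,0,0,0]}'
python3 - <<'E'
from to import *
e=np.load("e.npy")
leg=place(e,(1.5,-40,30))[0];print("leg",leg,"eye yaw",np.degrees(e[2]))
T=place(e,(1.5-73,-40-55,125))[0];tool(T,180+np.degrees(e[2]))
print(proj("top",T*[1,1,.2]),ray("top",348,249,10))
E
```

```text
time_s: 8.25
ee_pos: [466.1, 372.8, 123.9]
ee_rot: [179.7, 0.1, 157.9]
force: [1.0, 0.8, -2.0]
gripper_width: 23.7
gripper_force: 56.0
leg [586.6258638   63.37496579  30.        ] eye yaw -19.043824685700596
t 8.25 pose [466.1 372.8 123.9] [1.7975e+02 1.5000e-01 1.5791e+02] F [ 1.01  0.81 -2.  ] target [499.7  35.2 125. ] mm [-158.1 -300.2   -1.1] units [ -5.269 -10.007  -0.035]
spin units -0.38
[[372.95356501 193.23187718]] [370.22962133  93.1015992   10.        ]
```

```bash
python3 -m jog '{"jaw":[10,10,10,10,10,10,10,10,10,10],"slide":[[-0.2,-0.3,0],[-0.3,-0.6,0],[-0.35,-0.7,0],[-0.35,-0.7,0],[-0.35,-0.7,0],[-0.35,-0.7,0],[-0.35,-0.7,0],[-0.35,-0.7,0],[-0.35,-0.7,0],[-0.35,-0.7,0]],"spin":[0,0,0,0,0,0,0,0,0,0]}'
python3 -m jog '{"jaw":[10,10,10,10,10,10,10,10,10,10],"slide":[[-0.35,-0.7,0],[-0.35,-0.7,0],[-0.35,-0.7,0],[-0.35,-0.7,0],[-0.3,-0.5,0],[-0.3,-0.2,0],[-0.25,0,0],[0,0,0],[0,0,0],[0,0,0]],"spin":[0,0,0,0,0,0,0,0,-0.38,0]}'
python3 - <<'E'
from to import *
e=np.load("e.npy")
T=place(e,(1.5-73,-40-55,22))[0];tool(T,180+np.degrees(e[2]))
crop("top",290,120,420,215,5,"pics/a.png")
cv2.imwrite("pics/s1.png",env.grab_frame("scene")[:,:,::-1])
E
```

```text
time_s: 9.25
ee_pos: [481.6, 151.0, 119.9]
ee_rot: [-179.8, -0.2, 157.9]
force: [-0.2, -0.1, -2.0]
gripper_width: 23.8
gripper_force: 56.1
time_s: 10.25
ee_pos: [506.2, 31.9, 121.2]
ee_rot: [-180.0, -0.1, 161.0]
force: [-0.1, 0.0, -2.4]
gripper_width: 23.2
gripper_force: 56.0
t 10.25 pose [506.2  31.9 121.2] [-1.7999e+02 -5.0000e-02  1.6101e+02] F [-0.05  0.01 -2.4 ] target [499.7  35.2  22. ] mm [ 7.2  1.  99.2] units [0.24  0.034 3.306]
spin units 0.006
```

View pics/a.png

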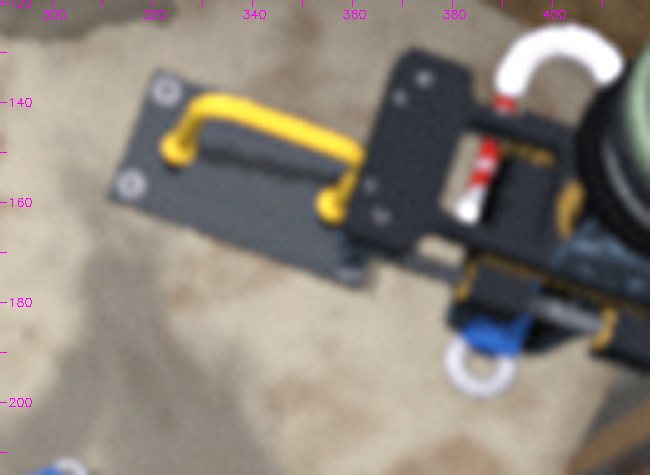

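The gripper holds the hook to the right of the eye: bow tip at px (402,129), nose/gate joint at (391,143), ring end at (386,198). I'll check where the hook sits in the grip against the model.

Run:
```python
from to import *
s=env.state();p=s['ee_pos'];y=np.radians(s['ee_rot'][2]-180);z=p[2]-4+6
for nm,l,(X,Y) in [("nose",(50,22),(505,97)),("bow tip outer",(90,0),(560,25)),("ring end",(-81,0),(480,396)),("shank rear edge",(-62,0),(487,350)),("hinge-ish",(0,22),(466,215))]:
    u,v=X/5+290-.5,Y/5+120-.5
    w=ray("top",u,v,z)[:2]-p[:2];c,sn=np.cos(y),np.sin(y)
    print(nm,"want",l,"got",(c*w[0]+sn*w[1]-40).round(1),(-sn*w[0]+c*w[1]).round(1))
```

```text
nose want (50, 22) got 48.2 21.7
bow tip outer want (90, 0) got 88.2 8.8
ring end want (-81, 0) got -80.9 -4.8
shank rear edge want (-62, 0) got -61.2 -2.1
hinge-ish want (0, 22) got -8.2 22.4
```

```bash
python3 -m jog '{"jaw":[10,10,10,10,10,10,10],"slide":[[0.12,0.03,0.5],[0.12,0,0.8],[0,0,0.8],[0,0,0.7],[0,0,0.4],[0,0,0.1],[0,0,0]],"spin":[0,0,0,0,0,0,0]}'
python3 - <<'E'
from to import *
e=np.load("e.npy")
T=place(e,(1.5-73,-40-55,22))[0];tool(T,180+np.degrees(e[2]))
im=env.grab_frame("top")[110:210,300:420];sc=env.grab_frame("scene")[110:210,220:340]
cv2.imwrite("pics/b.png",cv2.resize(np.vstack([im,sc])[:, :, ::-1],None,fx=3,fy=3,interpolation=2))
print(proj("top",place([*env.state()['ee_pos'][:2],np.radians(env.state()['ee_rot'][2]-180)],[(73,22,24),(90,22,24),(130,0,24)]))*1)
E
```

```text
time_s: 11.05
ee_pos: [500.1, 34.6, 22.6]
ee_rot: [-180.0, 0.0, 161.0]
force: [0.8, -0.1, -1.9]
gripper_width: 23.6
gripper_force: 56.0
t 11.05 pose [500.1  34.6  22.6] [-179.99    0.    160.96] F [ 0.84 -0.05 -1.92] target [499.7  35.2  22. ] mm [0.6 0.4 0.6] units [0.021 0.014 0.02 ]
spin units 0.0
[[373.00202688 161.69129961]
 [375.05189481 155.32198633]
 [388.62261578 143.56731973]]
```

View pics/b.png

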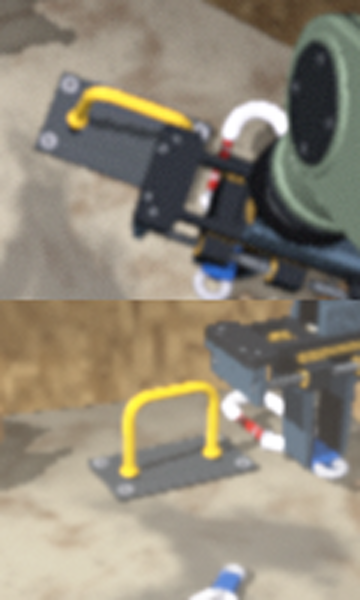

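The hook sits about 1–2 mm back in the grip, level with the leg and to its right. In the top view the gate is at about px (373,162) and the scene view agrees. I'll nudge it forward 1.5 mm and press sideways while watching the force.

```bash
python3 -m jog '{"jaw":[10,10,10,10,10,10],"slide":[[-0.05,0.2,0],[0,0.25,0],[0,0.15,0],[0,0.05,0],[0,0,0],[0,0,0]],"spin":[0,0,0,0,0,0]}'
python3 -m jog '{"jaw":[10,10,10,10,10],"slide":[[0,0.07,0],[0,0.07,0],[0,0.07,0],[0,0.07,0],[0,0,0]],"spin":[0,0,0,0,0]}'
python3 -m jog '{"jaw":[10,10,10],"slide":[[0,0.07,0],[0,0.07,0],[0,0,0]],"spin":[0,0,0]}'
```

```text
time_s: 11.75
ee_pos: [507.6, 52.5, 22.5]
ee_rot: [-180.0, -0.0, 161.0]
force: [-0.1, -0.1, -1.0]
gripper_width: 23.5
gripper_force: 56.0
time_s: 12.25
ee_pos: [510.5, 60.5, 22.5]
ee_rot: [-180.0, 0.0, 161.0]
force: [-1.0, 0.0, -2.0]
gripper_width: 23.7
gripper_force: 56.1
time_s: 12.55
ee_pos: [511.5, 64.3, 22.4]
ee_rot: [-180.0, -0.0, 161.0]
force: [-1.2, -1.7, -1.4]
gripper_width: 23.7
gripper_force: 56.1
```

Contact came as predicted, with a reaction of about 2 N against the motion. I'll continue.

```bash
python3 -m jog '{"jaw":[10,10,10,10],"slide":[[0,0.07,0],[0,0.07,0],[0,0.07,0],[0,0,0]],"spin":[0,0,0,0]}'
python3 -m jog '{"jaw":[10,10,10,10],"slide":[[0,0.07,0],[0,0.07,0],[0,0.07,0],[0,0,0]],"spin":[0,0,0,0]}'
python3 -m jog '{"jaw":[10,10,10,10,10],"slide":[[0,0.07,0],[0,0.07,0],[0,0.07,0],[0,0,0],[0,0,0]],"spin":[0,0,0,0,0]}'
python3 - <<'E'
from to import *
e=np.load("e.npy")
T=place(e,(1.5-71.5,-40-5,22))[0];tool(T,180+np.degrees(e[2]))
im=env.grab_frame("top")[110:210,300:420];sc=env.grab_frame("scene")[120:190,250:334]
cv2.imwrite("pics/d.png",np.hstack([cv2.resize(im[:, :, ::-1],(480,400),interpolation=2),cv2.resize(sc[:, :, ::-1],None,fx=5.71,fy=5.71,interpolation=2)[:400,:310]]))
E
```

```text
time_s: 12.95
ee_pos: [514.0, 70.3, 22.5]
ee_rot: [-180.0, 0.0, 161.0]
force: [-0.8, -3.0, -1.6]
gripper_width: 23.4
gripper_force: 56.1
time_s: 13.35
ee_pos: [515.5, 76.4, 22.4]
ee_rot: [-180.0, -0.1, 161.0]
force: [-1.7, -3.1, -1.2]
gripper_width: 23.4
gripper_force: 56.1
time_s: 13.85
ee_pos: [517.3, 82.4, 22.4]
ee_rot: [-180.0, -0.1, 161.0]
force: [-3.4, -3.0, -2.0]
gripper_width: 23.4
gripper_force: 56.1
t 13.85 pose [517.3  82.4  22.4] [-1.7998e+02 -8.0000e-02  1.6096e+02] F [-3.38 -3.   -2.01] target [517.4  82.   22. ] mm [-0.2 -0.4  0.4] units [-0.008 -0.013  0.012]
spin units 0.001
```

View pics/d.png

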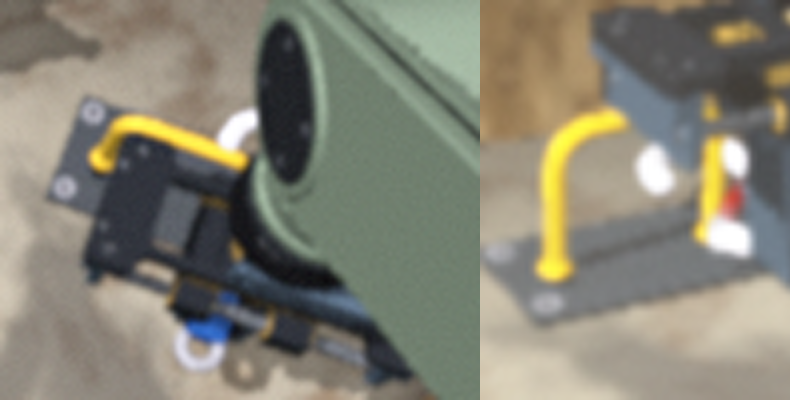

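The scene crop shows the nose at (655,165) inside the U, left of the right leg. The leg at (712,170) stands in front of the red gate at (732,195), so it is inside the hook with about 4 N of gate load. Now I draw back.

```bash
python3 -m jog '{"jaw":[10,10,10,10,10,10,10],"slide":[[0.1,0.03,0],[0.15,0.03,0],[0.15,0.03,0],[0.15,0.03,0],[0.15,0.03,0],[0.1,0,0],[0,0,0]],"spin":[0,0,0,0,0,0,0]}'
python3 -m jog '{"jaw":[10,10,10,10,10],"slide":[[0.07,0,0],[0.07,0,0],[0.07,0,0],[0,0,0],[0,0,0]],"spin":[0,0,0,0,0]}'
```

```text
time_s: 14.65
ee_pos: [497.1, 95.0, 22.8]
ee_rot: [179.9, 0.1, 161.0]
force: [-0.1, -0.7, -1.3]
gripper_width: 23.9
gripper_force: 56.0
time_s: 15.15
ee_pos: [490.9, 96.3, 22.6]
ee_rot: [180.0, 0.0, 161.0]
force: [1.0, 0.2, -2.1]
gripper_width: 23.3
gripper_force: 56.0
```

The gate load is gone. I'll creep back to the seat in small steps.

```bash
python3 -m jog '{"jaw":[10,10,10,10],"slide":[[0.04,0,0],[0.04,0,0],[0.03,0,0],[0,0,0]],"spin":[0,0,0,0]}'
python3 -m jog '{"jaw":[10,10,10],"slide":[[0.03,0,0],[0.03,0,0],[0,0,0]],"spin":[0,0,0]}'
```

```text
time_s: 15.55
ee_pos: [487.5, 97.4, 22.5]
ee_rot: [-180.0, -0.0, 161.0]
force: [-0.6, 0.1, -1.8]
gripper_width: 23.5
gripper_force: 56.0
time_s: 15.85
ee_pos: [485.8, 98.0, 22.5]
ee_rot: [-180.0, -0.0, 161.0]
force: [0.2, -1.0, -1.0]
gripper_width: 23.6
gripper_force: 56.0
```

```bash
python3 -m jog '{"jaw":[10,10,10],"slide":[[0.03,0,0],[0,0,0],[0,0,0]],"spin":[0,0,0]}'
python3 -m jog '{"jaw":[10,10,10],"slide":[[0.03,0,0],[0,0,0],[0,0,0]],"spin":[0,0,0]}'
python3 -m jog '{"jaw":[10,10,10],"slide":[[0.03,0,0],[0,0,0],[0,0,0]],"spin":[0,0,0]}'
```

```text
time_s: 16.15
ee_pos: [485.1, 98.3, 22.5]
ee_rot: [-180.0, 0.0, 161.0]
force: [0.6, -0.7, -1.9]
gripper_width: 23.6
gripper_force: 56.0
time_s: 16.45
ee_pos: [484.3, 98.6, 22.5]
ee_rot: [-180.0, 0.0, 161.0]
force: [-0.6, -0.5, -2.1]
gripper_width: 23.5
gripper_force: 56.0
time_s: 16.75
ee_pos: [483.4, 98.9, 22.5]
ee_rot: [-180.0, 0.0, 161.0]
force: [0.3, 0.3, -2.6]
gripper_width: 23.9
gripper_force: 56.0
```

```bash
python3 -m jog '{"jaw":[10,10,10],"slide":[[0.03,0,0],[0,0,0],[0,0,0]],"spin":[0,0,0]}'
python3 -m jog '{"jaw":[10,10,10],"slide":[[0.03,0,0],[0,0,0],[0,0,0]],"spin":[0,0,0]}'
```

```text
time_s: 17.05
ee_pos: [482.5, 99.2, 22.5]
ee_rot: [-180.0, 0.0, 161.0]
force: [-0.9, -0.4, -1.5]
gripper_width: 23.9
gripper_force: 56.0
time_s: 17.35
ee_pos: [481.7, 99.5, 22.5]
ee_rot: [-180.0, 0.0, 161.0]
force: [1.1, 0.2, -2.7]
gripper_width: 23.7
gripper_force: 56.0
```

```bash
python3 -m jog '{"jaw":[10,10,10],"slide":[[0.03,0,0],[0,0,0],[0,0,0]],"spin":[0,0,0]}'
```

```text
time_s: 17.65
ee_pos: [480.9, 99.8, 22.5]
ee_rot: [-180.0, 0.0, 161.0]
force: [-0.5, -0.2, -0.9]
gripper_width: 23.6
gripper_force: 56.0
```

```bash
python3 -m jog '{"jaw":[10,10,10],"slide":[[0.03,0,0],[0,0,0],[0,0,0]],"spin":[0,0,0]}'
python3 -m jog '{"jaw":[10,10,10],"slide":[[0.03,0,0],[0,0,0],[0,0,0]],"spin":[0,0,0]}'
```

```text
time_s: 17.95
ee_pos: [480.0, 100.1, 22.5]
ee_rot: [-180.0, 0.0, 161.0]
force: [0.7, -0.0, -2.3]
gripper_width: 23.7
gripper_force: 56.0
time_s: 18.25
ee_pos: [479.3, 100.4, 22.6]
ee_rot: [-180.0, 0.0, 161.0]
force: [0.7, -0.5, -1.5]
gripper_width: 23.6
gripper_force: 56.0
```

```bash
python3 -m jog '{"jaw":[10,10,10],"slide":[[0.03,0,0],[0,0,0],[0,0,0]],"spin":[0,0,0]}'
python3 - <<'E'
from to import *
im=env.grab_frame("top")[110:210,300:420];sc=env.grab_frame("scene")[120:190,250:334]
cv2.imwrite("pics/f.png",np.hstack([cv2.resize(im[:, :, ::-1],(480,400),interpolation=2),cv2.resize(sc[:, :, ::-1],None,fx=5.71,fy=5.71,interpolation=2)[:400,:310]]))
E
```

```text
time_s: 18.55
ee_pos: [479.1, 100.6, 22.7]
ee_rot: [180.0, 0.1, 161.0]
force: [2.3, -1.2, -2.0]
gripper_width: 23.6
gripper_force: 56.0
```

View pics/f.png

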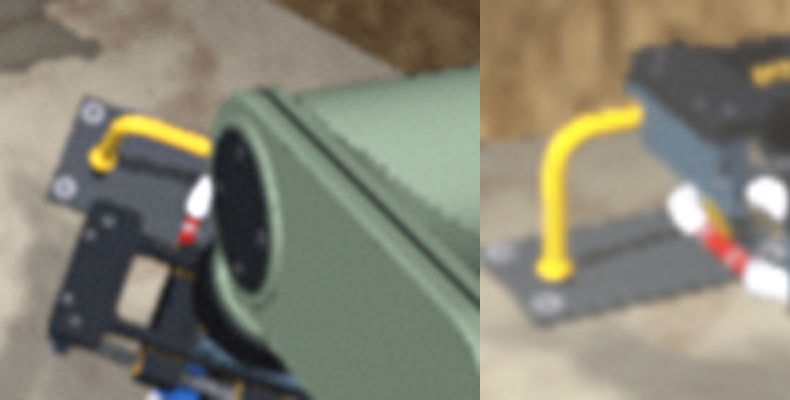

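Both crops show the red gate in line with the nose (scene (720,245), top (190,230)), so it is shut, with the leg behind it inside the bow. First contact is 2.6 N along the pull. I'll build up to 10 N.

```bash
python3 -m jog '{"jaw":[10,10,10],"slide":[[0.03,0,0],[0,0,0],[0,0,0]],"spin":[0,0,0]}'
```

```text
time_s: 18.95
ee_pos: [479.0, 100.8, 22.8]
ee_rot: [179.9, 0.2, 161.0]
force: [6.1, -2.5, -2.8]
gripper_width: 23.5
gripper_force: 55.7
```

```bash
python3 -m jog '{"jaw":[10,10,10],"slide":[[0.03,0,0],[0,0,0],[0,0,0]],"spin":[0,0,0]}'
```

```text
time_s: 19.25
ee_pos: [478.9, 101.0, 22.9]
ee_rot: [179.9, 0.3, 161.0]
force: [7.4, -4.3, -4.9]
gripper_width: 23.8
gripper_force: 55.3
```

```bash
python3 -m jog '{"jaw":[10,10,10,10,10],"slide":[[0.02,0,0],[0,0,0],[0,0,0],[0,0,0],[0,0,0]],"spin":[0,0,0,0,0]}'; python3 -c "
from workcell import env;s=env.state();f=s['force'];print(f,f[0]*.945-f[1]*.326)"
```

```text
time_s: 19.75
ee_pos: [478.9, 101.1, 23.0]
ee_rot: [179.9, 0.3, 161.0]
force: [7.1, -3.0, -5.6]
gripper_width: 23.5
gripper_force: 55.1
[ 7.06130944 -2.96048551 -5.6251039 ] 7.638055694739926
```

```bash
python3 -m jog '{"jaw":[10,10,10],"slide":[[0.03,0,0],[0,0,0],[0,0,0]],"spin":[0,0,0]}'; python3 -c "
from workcell import env;s=env.state();f=s['force'];print(f,f[0]*.945-f[1]*.326)"
```

```text
time_s: 20.05
ee_pos: [478.8, 101.3, 23.2]
ee_rot: [179.9, 0.4, 161.0]
force: [8.8, -5.7, -5.2]
gripper_width: 24.1
gripper_force: 54.3
[ 8.81894368 -5.74975042 -5.24856251] 10.20832041865684
```

```bash
for i in 1 2; do python3 -m jog '{"jaw":[10,10,10,10,10],"slide":[[0,0,0],[0,0,0],[0,0,0],[0,0,0],[0,0,0]],"spin":[0,0,0,0,0]}' | sed -n 4p; done; python3 -m jog '{"jaw":[10,10,10],"slide":[[0,0,0],[0,0,0],[0,0,0]],"spin":[0,0,0]}'
```

```text
force: [8.7, -5.2, -5.3]
force: [9.7, -4.9, -6.1]
time_s: 21.35
ee_pos: [478.8, 101.3, 23.1]
ee_rot: [179.9, 0.4, 161.0]
force: [10.3, -5.0, -4.8]
gripper_width: 23.7
gripper_force: 54.3
```

A steady 10–11 N was held for over a second. I'll relax, lower and look.

```bash
python3 -m jog '{"jaw":[10,10,10,10,10],"slide":[[-0.07,0,0],[-0.08,0,0],[-0.03,0,0],[0,0,0],[0,0,0]],"spin":[0,0,0,0,0]}'
python3 -m jog '{"jaw":[10,10,10,10,10],"slide":[[0,0,0.07],[0,0,0.07],[0,0,0.05],[0,0,0],[0,0,0]],"spin":[0,0,0,0,0]}'
```

```text
time_s: 21.85
ee_pos: [479.5, 100.0, 22.3]
ee_rot: [-180.0, -0.1, 161.0]
force: [-0.5, 0.4, -2.0]
gripper_width: 23.4
gripper_force: 54.4
time_s: 22.35
ee_pos: [480.2, 99.9, 16.7]
ee_rot: [-180.0, -0.0, 161.0]
force: [0.8, -0.1, -0.9]
gripper_width: 23.9
gripper_force: 54.4
```

```bash
python3 -m jog '{"jaw":[10,10,10],"slide":[[0,0,0.05],[0,0,0],[0,0,0]],"spin":[0,0,0]}'
python3 -m jog '{"jaw":[10,10,10],"slide":[[0,0,0.05],[0,0,0],[0,0,0]],"spin":[0,0,0]}'
```

```text
time_s: 22.65
ee_pos: [480.3, 99.9, 15.3]
ee_rot: [-180.0, -0.0, 161.0]
force: [0.1, -0.6, -2.0]
gripper_width: 23.6
gripper_force: 54.4
time_s: 22.95
ee_pos: [480.3, 99.9, 13.8]
ee_rot: [-180.0, -0.0, 161.0]
force: [-0.2, -0.2, -1.8]
gripper_width: 23.5
gripper_force: 54.4
```

```bash
python3 -m jog '{"jaw":[10,10,10],"slide":[[0,0,0.04],[0,0,0],[0,0,0]],"spin":[0,0,0]}'
python3 -m jog '{"jaw":[10,10,10],"slide":[[0,0,0.04],[0,0,0],[0,0,0]],"spin":[0,0,0]}'
```

```text
time_s: 23.25
ee_pos: [480.3, 100.0, 12.6]
ee_rot: [-180.0, -0.0, 161.0]
force: [-0.4, 0.1, -1.9]
gripper_width: 23.6
gripper_force: 54.4
time_s: 23.55
ee_pos: [480.3, 100.0, 11.4]
ee_rot: [-180.0, 0.0, 161.0]
force: [1.1, 0.2, -1.9]
gripper_width: 23.7
gripper_force: 54.3
```

```bash
python3 -m jog '{"jaw":[25,27,30,35,40,50,55,55,55],"slide":[[0,0,0],[0,0,0],[0,0,0],[0,0,0],[0,0,0],[0,0,0],[0,0,0],[0,0,0],[0,0,0]],"spin":[0,0,0,0,0,0,0,0,0]}' 5
python3 -m jog '{"jaw":[55,55,55,55,55,55,55,55,55],"slide":[[0,0,-0.3],[0,0,-0.6],[0,0,-0.9],[0,0,-0.9],[0,0,-0.9],[0,0,-0.9],[0,0,-0.9],[0,0,-0.5],[0,0,0]],"spin":[0,0,0,0,0,0,0,0,0]}'
python3 -m jog '{"jaw":[55,55,55,55,55,55,55,55,55],"slide":[[0.5,0,0],[0.9,0,0],[0.9,0,0],[0.9,0,0],[0.9,0,0],[0.5,0,0],[0.2,0,0],[0,0,0],[0,0,0]],"spin":[0,0,0,0,0,0,0,0,0]}'
python3 - <<'E'
from to import *
im=env.grab_frame("top")[120:220,310:410];sc=env.grab_frame("scene")[120:220,240:340]
cv2.imwrite("pics/z.png",cv2.resize(np.hstack([im,sc])[:,:,::-1],None,fx=4,fy=4,interpolation=2))
E
```

```text
time_s: 24.45
ee_pos: [480.3, 99.9, 11.4]
ee_rot: [-180.0, 0.0, 161.0]
force: [0.2, 0.0, -0.2]
gripper_width: 55.1
gripper_force: 0.0
time_s: 25.35
ee_pos: [481.7, 100.2, 191.3]
ee_rot: [179.8, 0.3, 161.0]
force: [0.9, -0.3, 0.7]
gripper_width: 55.2
gripper_force: 0.0
time_s: 26.25
ee_pos: [344.9, 147.0, 188.4]
ee_rot: [180.0, 0.0, 161.0]
force: [-0.2, -1.3, 0.1]
gripper_width: 55.0
gripper_force: 0.0
```

View pics/z.png

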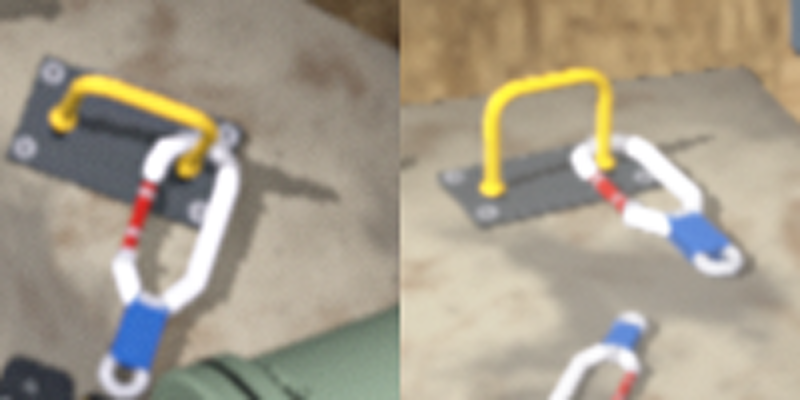

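The hook lies clipped round the right leg: foot at (190,165) in the top crop, (604,160) in the scene crop. The red gate is shut and in line, at (138,215) and (608,193). The robot is clear of it.

```bash
python3 -c "
from workcell import env;print(env.job_done())"
```

```text
the job is handed in; nothing more can be done
None
```

The snap hook lies clipped on the eye's right-hand leg with its gate shut, after a steady pull of about 10–11 N held for over a second; the job was handed in at about 26 s with the robot clear.

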